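Hook a shelf arm into a slotted upright

ROBOT

A 6-joint arm with a two-finger parallel gripper is mounted at the origin on the work surface. World frame = base frame: x ahead of the robot, y to its left, z up, the work surface at z = 0. Lengths are in m, angles in rad, forces in N, time in s.
With the tool pointing down it reaches from about 0.375 to 0.925 m from the base axis. Payload 5.7 kg.
Tool frame: the origin (TCP) lies midway between the tips of the shut fingers; the grasp point (between the pads) lies 19 mm behind it; z points along the fingers, x is the direction in which the jaws open and shut, and the axes are right-handed (so a half turn about z gives the same grasp; the last joint's range is limited). The gripper opens to 88 mm and grips with 3 to 60 N. Pads are 20 mm wide; open, the fingers measure 115 mm over their backs; the gripper's body (75 mm by 178 mm) begins 61 mm behind the grasp point.
Start: joints at [-1.401, 0.359, 1.51, -0, 1.272, -0.115], TCP at [0.169, -0.576, 0.197] pointing down, gripper open.
Joint ranges: [-2.97, 2.97], [-1.01, 2.36], [0.21, 2.38], [-0.96, 4.11], [0.2, 2.71], [-2.98, 2.98]. Speed limits (rad/s): [2.39, 2.39, 3.14, 3.14, 3.14, 3.14].

INTERFACE

Orientations are given as a unit quaternion [x, y, z, w].
In Python, from bench import move_ptp, servo_line, goto_joints, move_gripper, sleep, inverse_kinematics, capture, PlanningError, close_job, spot_in, silhouettes, current_clock, current_joint_pos, current_qvel, current_joint_torque, current_position, current_orientation, current_force, current_torque, current_finger_gap gives the robot as it stands. Calls block until the motion is done:
- move_ptp(position, orientation): joint-space move of the TCP to a pose.
- servo_line(position, orientation=None, rate=0.15, contact_N=None): straight line of the TCP; orientation=None keeps the orientation; rate is the mean speed in m/s. With contact_N (N) it stops when the force on the tool has changed by that much, and returns True; else False.
- goto_joints(angles): joint-space move.
- move_gripper(opening): finger opening in m; the grip force is fixed at half the most; returns when the fingers have stopped.
- sleep(seconds).
- inverse_kinematics(position, orientation): joint angles nearest the present ones, or None.
- capture(name): name is "scene" or "side" or "wrist"; returns a dict with "image" (480x640x3 uint8, blue, green, red), "range_z" (480x640 float32, m along the optical axis (not along the pixel's ray), 0 where there is no reading), "intrinsics" (3x3 intrinsics, pixels), "k1" (the pictures are not rectified: a ray, as slopes to the right and down, at radius r is drawn at 1 + k1 r^2 times it, then the intrinsics apply), "R" (3x3) and "t" (3): a world point X has camera coordinates R X + t. Camera axes: x right, y down, z forward; pixel columns grow to the right and rows downward; lengths in m; the calibration is good to about 2 mm. A picture is of the moment at which its call begins.
A pose or a line that the arm cannot do raises PlanningError and nothing moves.
- close_job(): hands the job in, once; it reports no verdict.
Trained networks look in the newest picture that a camera, given by its name, has taken for a name from the list of things; names that differ only in an ending like _2 or _b are one class to them, and where a whole thing is asked for, a point or a joint stands for the part that bears it (a point fixed in the world has none). Each returns a list of dicts, best first, with "conf" (0 to 1); they miss things now and then, are a little off and sometimes report something else, mostly with a low value. They report only what shows in the picture. A call takes as long as a camera call. They do not tell look-alikes from the thing itself.
- spot_in(camera, query): "xy" ([column, row] in pixels, amid what is visible of it).
- silhouettes(camera, query): "region" (480x640 bool, what is visible of it) and "xy" ([column, row] in pixels, amid what is visible of it).
Readings, each from a call of its own:
- current_clock(): time.
- current_joint_pos(): joint angles.
- current_qvel(): joint speeds.
- current_joint_torque(): joint torques, N m.
- current_position(): TCP position.
- current_orientation(): TCP orientation.
- current_force(): force on the tool from outside, world axes, zero at the start.
- current_torque(): the same for the moment, N m.
- current_finger_gap(): finger opening in m.
Only numpy, scipy, OpenCV 4.12 (cv2) and the standard library are available. Lean on these libraries where they do the work, as an engineer would, in place of code of your own. Each camera call takes 0.05 s, during which the arm holds its last target. There are 200 camera calls.

TASK

Hang the loose shelf arm on the riser's other upright, level with the arm already fitted: press both its hooks right into the slots until the plate is on the post, then push it down until it is fully home and its spring catch has snapped out. Use steady hand pressure, never forcing it (stay under about 30 N), let go of it, and leave the things lying around where they are.

Things in the scene. Friction and masses are not known exactly. Their poses are not given: they have to be found in the camera images.
- riser: bare steel riser frame fixed to the bench, two upright slotted posts joined by cross rails behind. Origin: on the bench, midway between the posts, in the plane of their front faces; x horizontal, into the faces (away from the robot), y left along the frame, z up. Posts centred at y = +150 and -150 mm, 44 mm wide, 285 mm high, 30 mm deep; front web 4 mm thick, open behind
- slot_left (a point): middle of the lower edge of the fifth slot from the bottom, on the front face of the riser's left (y = +150 mm) post, 160 mm above the bench; axes as the riser. Each post has one column of 8 slots through the web: 8 mm wide, 19 mm high, every 30 mm (11 mm of metal between), lower edges 40, 70, 100, 130, 160, 190, 220, 250 mm above the bench
- slot_right (a point): the same point of the right (y = -150 mm) post
- mate_heel (a point): the arm already fitted, like the loose one, fully home on one post (left or right varies): middle of the bottom edge of its connector plate, on the post's front face, 150 mm above the bench; axes as the riser. It reaches 181 mm out to the robot's side. The loose arm goes on the other post, on which only a small peg hook hangs low down (all below 95 mm, 62 mm out)
- bracket_grip (a point): the loose grey steel shelf arm, 0.25 to 0.4 kg, lying on the blue mat (3 mm thick) the same way up as it hangs: centre of its tube where to grip it, 20 mm above its underside. x along the arm towards the hooks, z up. Tube 25 mm wide (y), 40 mm high; from 65 mm ahead of this point (heel) to 116 mm behind it, where the end cap stands 12 mm proud. A small stud on top, 22 mm from the heel, 12 mm high
- bracket_heel (a point): the loose arm's heel: middle of the bottom edge of its connector plate's front face (plate 34 mm wide, 84 mm high, flush with the tube's underside). Axes as bracket_grip. Home = this point level with mate_heel, 300 mm beside it, on the post's face: hooks in the slots at 190 and 220 mm, catch in the slot at 160 mm
- hook_tip (a point): lower end of the loose arm's lower hook, 33 mm above its underside, 8 mm ahead of the heel. Two hooks 5 mm thick, 30 mm apart, stand 11 mm out of the plate: neck 9 mm high, lip 7 mm hanging down from it. So the arm enters the slots about 8.5 mm above home; pushed down, the lips pass behind the web (1 to 2 mm play) and the necks' undersides, 40 and 70 mm up, sit on the slots' lower edges
- catch (a joint): spring catch, a 5 mm pin in the plate below the hooks, 25 mm up: m pushed in, 0 = fully out (7 mm proud), 0.007 = flush. Its spring pushes the arm off the post with 14 to 16 N while it rides on the metal above its slot: press the plate on with a little more, keep it so going down; the arm sticks otherwise and never drops home by its weight. It snaps out 1.5 mm before home, a rigid stop where force builds up fast
- screwdriver: orange-handled screwdriver, 190 mm long, lying on the mat: leave it alone
- dropper: small plastic bottle, 34 mm across, 85 mm high, standing on the mat: leave it alone
- capacitor: black capacitor can, 48 mm across, 75 mm high, standing on the bench in front of the riser: leave it alone
Things that resemble listed ones, but are neither listed nor needed, are in the scene too. What is shaped like the part that bears bracket_grip but turquoise or yellow is not meant.

How it is judged:
By the outcome, as a careful person would: the job done as asked, in the order asked, and still so for the second after the job is handed in, with the robot touching nothing.
It also fails if it takes over 67 s, if anything falls off the work surface, if the arm or the gripper's body presses on something with over 40 N, if the wrist force passes 120 N, or if a joint passes its speed limit or range.

## Working session

There is one attempt and no reset: what is moved stays moved. The work goes in short steps, each a Python script; the robot and the scene stay as the last script left them, time stands still between calls to the robot, and variables do not carry over. Pictures are saved under pics/ and viewed, about 8 in all and at most 12, crops included, and the job is handed in when it is done.

```bash
ls; mkdir -p pics; python3 - <<'E'
from bench import *
import cv2,numpy as np
for c in("scene","side"):
    d=capture(c); cv2.imwrite(f"pics/{c}0.png",d["image"]); print(c,d["intrinsics"].tolist(),d["k1"],d["R"].round(3).tolist(),d["t"].round(3).tolist())
    for q in("riser","bracket_grip","bracket_heel","mate_heel","hook_tip","slot_left","slot_right","screwdriver","dropper","capacitor"):
        print(q,[(np.round(r["xy"]).tolist(),round(r["conf"],2)) for r in spot_in(c,q)[:4]])
print(current_clock(),current_force(),current_orientation())
E
```

```text
pics
scene [[607.4321274415231, 0.0, 325.8703114241566], [0.0, 607.4321274415231, 239.22591181761598], [0.0, 0.0, 1.0]] 0.05281809239546673 [[-0.571, 0.821, 0.017], [0.592, 0.426, -0.684], [-0.569, -0.381, -0.729]] [0.282, -0.127, 1.653]
riser [([322.0, 394.0], 0.84), ([226.0, 262.0], 0.4)]
bracket_grip [([461.0, 293.0], 0.96), ([306.0, 176.0], 0.79), ([228.0, 268.0], 0.55), ([392.0, 318.0], 0.25)]
bracket_heel [([228.0, 268.0], 0.92), ([305.0, 177.0], 0.73), ([461.0, 289.0], 0.59)]
mate_heel [([297.0, 280.0], 0.8)]
hook_tip [([306.0, 174.0], 0.79), ([465.0, 292.0], 0.61), ([227.0, 265.0], 0.58)]
slot_left [([323.0, 394.0], 0.87)]
slot_right [([322.0, 394.0], 0.83)]
screwdriver [([170.0, 319.0], 0.73)]
dropper [([226.0, 195.0], 0.79)]
capacitor [([392.0, 316.0], 0.77)]
side [[496.04188986523417, 0.0, 320.00109087861244], [0.0, 496.04188986523417, 241.5005657108965], [0.0, 0.0, 1.0]] 0.021976710470644107 [[-0.95, -0.313, -0.002], [-0.229, 0.698, -0.679], [0.214, -0.644, -0.734]] [0.371, 0.214, 1.111]
riser [([134.0, 280.0], 0.97)]
bracket_grip [([333.0, 388.0], 0.72), ([301.0, 207.0], 0.7)]
bracket_heel [([300.0, 208.0], 0.63), ([334.0, 387.0], 0.55)]
mate_heel [([235.0, 216.0], 0.79)]
hook_tip [([304.0, 207.0], 0.82)]
slot_left [([135.0, 284.0], 0.66)]
slot_right [([136.0, 284.0], 0.68)]
screwdriver [([238.0, 189.0], 0.88), ([276.0, 324.0], 0.21)]
dropper [([381.0, 180.0], 0.54)]
capacitor [([273.0, 325.0], 0.72)]
1.1 [0.07741351 0.36596244 0.72692357] [ 8.00306341e-01 -5.99591320e-01 -6.28250397e-05 -7.11168556e-05]
```

View pics/scene0.png

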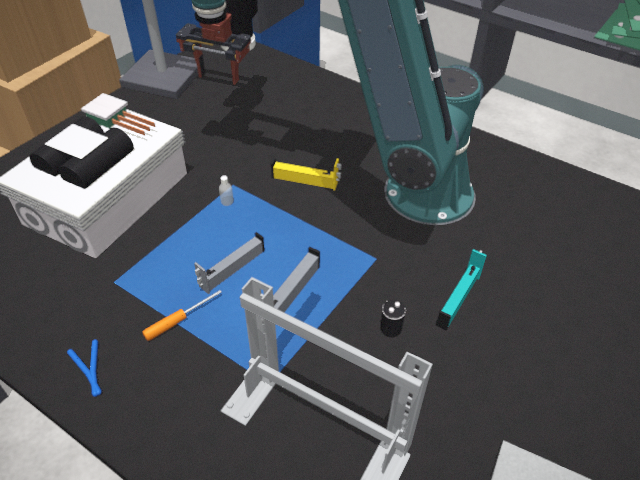

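View pics/side0.png

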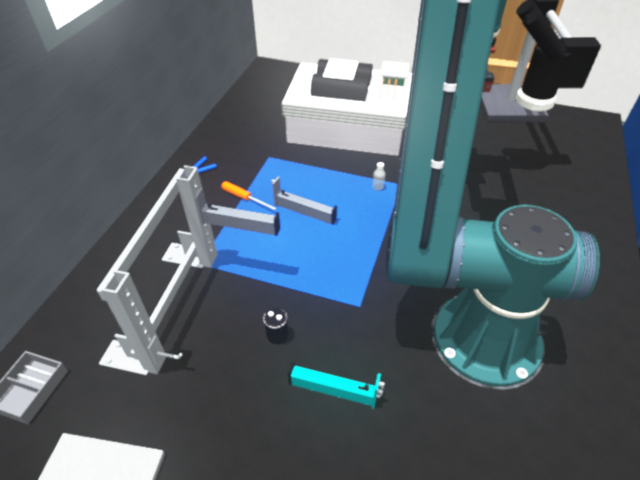

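Grey loose arm: scene (232,262) / side (305,205), on the mat. Possible confusions are the yellow one at scene (306,176), the turquoise one at scene (461,290), and the grey arm already fitted at scene (297,280). That one hangs on the right post, so the target is the left post (scene (400,400), side (135,325), the one with the peg hook). Next I measure both from depth.

```bash
cat > h.py <<'E'
from bench import *
import cv2,numpy as np
def cloud(d):
    K,k=d["intrinsics"],d["k1"]
    v,u=np.mgrid[0:480,0:640]
    n=cv2.undistortPoints(np.stack([u,v],-1).reshape(-1,1,2).astype(np.float64),K,np.array([k,0,0,0.])).reshape(480,640,2)
    z=d["range_z"][...,None].astype(float)
    X=np.concatenate([n*z,z],-1)
    W=(X-d["t"])@d["R"]
    W[d["range_z"]<=0]=np.nan
    return W
def proj(d,P):
    P=np.atleast_2d(P).astype(float); r=cv2.Rodrigues(d["R"])[0]
    return cv2.projectPoints(P,r,d["t"].astype(float),d["intrinsics"],np.array([d["k1"],0,0,0.]))[0].reshape(-1,2)
E
python3 - <<'E'
from h import *
out={}
for c,bx in(("scene",(228,268)),("side",(301,207))):
    d=capture(c);W=cloud(d)
    for q in("bracket_grip","riser","mate_heel","capacitor","dropper","screwdriver"):
        for i,r in enumerate(silhouettes(c,q)[:4]):
            m=r["region"]; P=W[m];P=P[np.isfinite(P).all(1)]
            if len(P)<20: continue
            print(c,q,np.round(r["xy"]),round(r["conf"],2),m.sum(),"med",np.median(P,0).round(3),"lo",np.percentile(P,2,0).round(3),"hi",np.percentile(P,98,0).round(3))
            out[f"{c}_{q}_{i}"]=P
            if q=="bracket_grip":
                T=P[(P[:,2]>.035)&(P[:,2]<.052)]
                if len(T)>20: print("  top rect",cv2.minAreaRect(T[:,:2].astype(np.float32)), T[:,2].mean())
    np.save(f"W_{c}.npy",W)
np.savez("seg.npz",**out)
E
```

```text
scene bracket_grip [228. 268.] 0.91 1452 med [ 0.534 -0.247  0.04 ] lo [ 0.434 -0.272  0.006] hi [ 0.614 -0.229  0.084]
  top rect ((0.5231937170028687, -0.2520560622215271), (0.03344801440834999, 0.19126591086387634), 83.3287353515625) 0.04271979733820444
scene bracket_grip [306. 174.] 0.81 1135 med [ 0.167 -0.297  0.033] lo [ 0.126 -0.385  0.001] hi [ 0.204 -0.215  0.075]
  top rect ((0.16168977320194244, -0.3006277084350586), (0.036097440868616104, 0.190915048122406), 19.95331382751465) 0.040465579459047635
scene bracket_grip [459. 292.] 0.7 1196 med [0.285 0.229 0.04 ] lo [0.201 0.208 0.001] hi [0.382 0.243 0.082]
  top rect ((0.29182809591293335, 0.22713632881641388), (0.1839076727628708, 0.03309129551053047), 2.6659915447235107) 0.040918347488579615
scene riser [322. 391.] 0.94 11392 med [0.702 0.15  0.095] lo [ 0.656 -0.032  0.003] hi [0.795 0.31  0.282]
scene mate_heel [298. 282.] 0.56 1334 med [ 0.571 -0.016  0.189] lo [ 0.435 -0.089  0.002] hi [ 0.649 -0.004  0.201]
scene capacitor [392. 319.] 0.74 791 med [0.46  0.147 0.063] lo [0.427 0.12  0.002] hi [0.472 0.166 0.081]
sc
[... 930 characters left out ...]
-0.032  0.153] hi [0.676 0.004 0.226]
side riser [133. 281.] 0.78 8851 med [0.692 0.201 0.144] lo [ 0.652 -0.031  0.001] hi [0.803 0.317 0.284]
side mate_heel [238. 216.] 0.8 1682 med [ 0.592 -0.011  0.186] lo [ 0.5   -0.035  0.152] hi [0.676 0.003 0.225]
side capacitor [274. 323.] 0.9 751 med [0.441 0.153 0.066] lo [0.423 0.106 0.   ] hi [0.47  0.167 0.081]
side capacitor [135. 283.] 0.28 8636 med [0.691 0.209 0.151] lo [ 0.652 -0.028  0.003] hi [0.787 0.317 0.284]
side dropper [380. 178.] 0.68 255 med [ 0.348 -0.406  0.049] lo [ 0.333 -0.419  0.007] hi [ 0.365 -0.397  0.089]
side screwdriver [238. 188.] 0.82 252 med [ 0.723 -0.252  0.024] lo [ 0.682 -0.273  0.01 ] hi [ 0.773 -0.238  0.031]
```

```bash
cat >> h.py <<'E'
from scipy.spatial.transform import Rotation as Ro
def down(yaw,tilt=0.):
    """tool z down (tilted forward by tilt toward yaw heading), tool x = heading's right (-y side), tool y = -heading"""
    c,s=np.cos(yaw),np.sin(yaw)
    h=np.array([c,s,0]);r=np.array([s,-c,0]);z=np.array([0,0,-1.])
    zz=np.cos(tilt)*z+np.sin(tilt)*h; y=np.cross(zz,r)
    return Ro.from_matrix(np.stack([r,y,zz],1)).as_quat()
E
python3 - <<'E'
from h import *
move_ptp([0.50,-0.249,0.30],down(np.radians(-7)))
d=capture("wrist");cv2.imwrite("pics/w1.png",d["image"]);np.savez("w1.npz",**d)
print(d["R"].round(3).tolist(),(-d["R"].T@d["t"]).round(3),d["k1"],d["intrinsics"][0,0])
print(current_joint_pos(),current_clock())
for q in("bracket_grip","bracket_heel","hook_tip"): print(q,[(np.round(r["xy"],1).tolist(),round(r["conf"],2)) for r in spot_in("wrist",q)[:3]])
for ti in(.9,.7,.5):
    try: print(ti,inverse_kinematics([0.45,0.25,0.30],down(0.,ti)))
    except Exception as e: print(e)
E
```

```text
[[-0.122, -0.992, 0.001], [-0.948, 0.117, 0.297], [-0.295, 0.036, -0.955]] [ 0.58  -0.259  0.487] -0.06010395378878109 390.16125075631874
[-5.87103733e-01  2.22121045e-01  1.45117648e+00 -3.17696355e-04
  1.46883192e+00  1.10688324e+00] 3.5917
bracket_grip [([322.6, 167.3], 0.86), ([9.1, 324.0], 0.58), ([349.2, 437.2], 0.55)]
bracket_heel [([351.9, 433.1], 0.95), ([326.2, 167.5], 0.75), ([11.8, 324.2], 0.68)]
hook_tip [([9.6, 325.8], 0.92), ([327.5, 168.3], 0.75), ([347.4, 434.8], 0.75)]
0.9 None
0.7 [ 0.70426749 -0.09343182  2.04052018 -0.6659294   0.74119933  2.67228416]
0.5 [ 0.58149599 -0.06596595  1.89482792 -0.33922628  0.9130563   2.30647654]
```

View pics/w1.png

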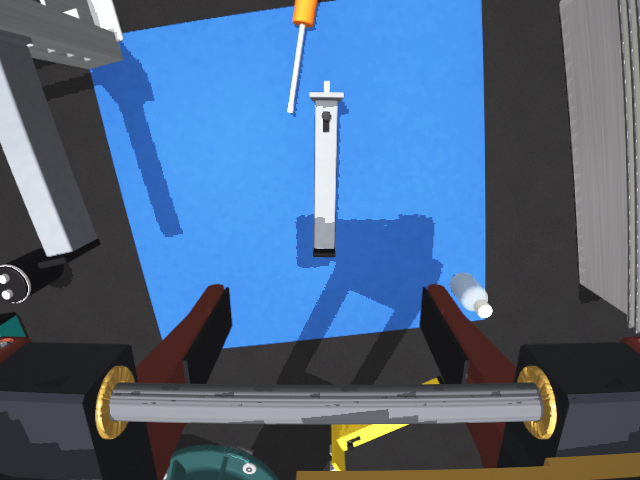

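The wrist view shows the grey arm alone at (326,170), hooks at (327,85) and cap at (324,252), so it is the right one. The screwdriver tip is at (291,110). The camera sits ahead of the tool, so I'll use the half-turned grasp, with the camera behind and looking forward. Before the grasp I look at the left post that way.

```bash
cat >> h.py <<'E'
def flip(yaw,tilt=0.): return (Ro.from_quat(down(yaw,tilt))*Ro.from_euler('z',np.pi)).as_quat()
E
python3 - <<'E'
from h import *
d=dict(np.load("w1.npz"));W=cloud(d);im=d["image"]
roi=np.zeros((480,640),bool);roi[75:262,300:352]=1
hsv=cv2.cvtColor(im,cv2.COLOR_BGR2HSV)
m=roi&(W[...,2]>.036)&(W[...,2]<.05)
T=W[m];r=cv2.minAreaRect(T[:,:2].astype(np.float32));print("tube+",r,T[:,2].mean(),m.sum())
# centreline by line fit per-row
rows=[W[v][m[v]][:,:2].mean(0) for v in range(120,240) if m[v].sum()>8]
l=cv2.fitLine(np.array(rows,np.float32),cv2.DIST_HUBER,0,.01,.01).ravel();
if l[0]<0:l[:2]*=-1
print("axis",l,np.degrees(np.arctan2(l[1],l[0])))
p=roi&(W[...,2]>.06)&(W[...,2]<.1);P=W[p];print("plate",P.mean(0),P.min(0),P.max(0),len(P))
a=l[:2];print("along tube",np.percentile((T[:,:2]-l[2:])@a,[1,99]),"plate along",np.percentile((P[:,:2]-l[2:])@a,[5,50,95]))
# riser faces, rough
S=np.load("seg.npz");R=S["side_riser_0"]
s=R[(R[:,2]>.2)&(R[:,2]<.28)]
print(np.percentile(s,[2,50,98],axis=0).round(3))
for t in(.5,.35,.2): print(t,inverse_kinematics([.5,.2,.25],flip(0,t)))
E
```

```text
tube+ ((0.5180692672729492, -0.25037261843681335), (0.028219882398843765, 0.17142131924629211), 83.23583984375) 0.042392274769869134 3280
axis [ 0.98997295 -0.14125696  0.5178285  -0.25083864] -8.120587
plate [ 0.60589569 -0.26290315  0.08283516] [ 0.60036087 -0.27932526  0.06075571] [ 0.61675698 -0.24610664  0.08845971] 291
along tube [-0.08465293  0.08481432] plate along [0.08552733 0.08801848 0.09769481]
[[ 0.652 -0.028  0.205]
 [ 0.689  0.195  0.264]
 [ 0.713  0.31   0.279]]
0.5 [ 3.90452763e-01  1.77251216e-03  1.96418918e+00 -2.78041132e-01
  7.27242830e-01 -1.01410285e+00]
0.35 [ 0.33862782  0.05106486  1.84407207 -0.14368076  0.91986824 -1.16385006]
0.2 [ 0.29629787  0.11768958  1.7250428  -0.06486606  1.10820064 -1.25109395]
```

View post.

```bash
python3 - <<'E'
from h import *
print(current_clock())
move_ptp([.48,.24,.26],flip(0,.5))
d=capture("wrist");cv2.imwrite("pics/w2.png",d["image"]);np.savez("w2.npz",**d);print((-d["R"].T@d["t"]).round(3),current_clock())
print([(np.round(r["xy"],1).tolist(),round(r["conf"],2)) for r in spot_in("wrist","slot_left")[:3]])
W=cloud(d);np.save("W2.npy",W)
E
```

```text
3.7417
[0.318 0.241 0.385] 5.5833
[([276.5, 274.5], 0.86)]
```

View pics/w2.png

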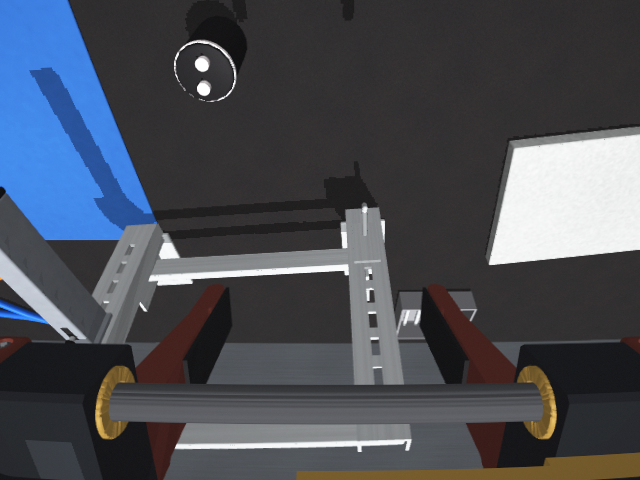

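```bash
cat > rect.py <<'E'
from h import *
def face(P):  # robust vertical plane x = a + b*y (2D line) from points
    best=None;rng=np.random.default_rng(0)
    for _ in range(400):
        i,j=rng.choice(len(P),2,False)
        if abs(P[i,1]-P[j,1])<.1: continue
        b=(P[i,0]-P[j,0])/(P[i,1]-P[j,1]);a=P[i,0]-b*P[i,1]
        if abs(b)>.5: continue
        n=(abs(P[:,0]-a-b*P[:,1])<.0025).sum()
        if best is None or n>best[0]:best=(n,a,b)
    n,a,b=best
    for _ in range(5):
        k=abs(P[:,0]-a-b*P[:,1])<.003;b,a=np.polyfit(P[k,1],P[k,0],1)
    return a,b,k
def rectify(d,O,yaw,ys,zs,mm=.0005):
    Y,Z=np.meshgrid(np.arange(ys[0],ys[1],mm),np.arange(zs[1],zs[0],-mm))
    P=O+Y[...,None]*np.array([-np.sin(yaw),np.cos(yaw),0])+Z[...,None]*np.array([0,0,1.])
    uv=proj(d,P.reshape(-1,3)).reshape(*Y.shape,2).astype(np.float32)
    return cv2.remap(d["image"],uv[...,0],uv[...,1],cv2.INTER_LINEAR)
E
python3 - <<'E'
from rect import *
d=dict(np.load("w2.npz"));W=np.load("W2.npy")
v,u=np.mgrid[0:480,0:640]
def sel(W,z=(.06,.25)): 
    P=W.reshape(-1,3);return P[np.isfinite(P).all(1)&(P[:,2]>z[0])&(P[:,2]<z[1])&(P[:,0]>.62)&(P[:,0]<.73)&(P[:,1]>-.08)&(P[:,1]<.34)]
for n,P in(("wrist",sel(W)),("side",sel(np.load("W_side.npy")))):
    a,b,k=face(P);Q=P[k];print(n,"x=%.4f+%.4f y"%(a,b),"yaw",np.degrees(-np.arctan(b)),k.sum(),len(P))
    yaw=-np.arctan(b);t=(Q-[a,0,0])@np.array([-np.sin(yaw),np.cos(yaw),0])
    h,e=np.histogram(t,np.arange(-.1,.36,.004));print([(round(x,3),c) for x,c in zip(e,h) if c>20])
    if n=="wrist": A=(a,yaw)
a,yaw=A
I=rectify(d,np.array([a,0,0]),yaw,(.23,.33),(.05,.28));J=rectify(d,np.array([a,0,0]),yaw,(-.07,.03),(.05,.28))
# left-right: y grows to right in image
cv2.imwrite("pics/rect2.png",cv2.resize(np.hstack([J,I]),None,fx=1.25,fy=1.25))
E
```

```text
wrist x=0.6779+-0.0853 y yaw 4.876062564317138 7067 13323
[(np.float64(-0.036), np.int64(43)), (np.float64(-0.032), np.int64(122)), (np.float64(-0.028), np.int64(131)), (np.float64(-0.024), np.int64(135)), (np.float64(-0.02), np.int64(153)), (np.float64(-0.016), np.int64(128)), (np.float64(-0.012), np.int64(76)), (np.float64(-0.008), np.int64(156)), (np.float64(-0.004), np.int64(179)), (np.float64(0.0), np.int64(187)), (np.float64(0.004), np.int64(301)), (np.float64(0.008), np.int64(323)), (np.float64(0.264), np.int64(190)), (np.float64(0.268), np.int64(554)), (np.float64(0.272), np.int64(517)), (np.float64(0.276), np.int64(493)), (np.float64(0.28), np.int64(501)), (np.float64(0.284), np.int64(257)), (np.float64(0.288), np.int64(198)), (np.float64(0.292), np.int64(475)), (np.float64(0.296), np.int64(509)), (np.float64(0.3), np.int64(505)), (np.float64(0.304), np.int64(569)), (np.float64(0.308), np.int64(363))]
side x=0.6789+-0.0874 y yaw 4.997018442869977 1464 4249
[(np.float64(-0.028), np.int64(27)), (np.float64(-0.024), np.int64(25)), (np.float64(-0.02), np.int64(26)), (np.float64(-0.016), np.int64(21)), (np.float64(-0.012), np.int64(22)), (np.float64(-0.008), np.int64(29)), (np.float64(-0.004), np.int64(29)), (np.float64(0.0), np.int64(50)), (np.float64(0.004), np.int64(71)), (np.float64(0.008), np.int64(93)), (np.float64(0.264), np.int64(64)), (np.float64(0.268), np.int64(82)), (np.float64(0.272), np.int64(87)), (np.float64(0.276), np.int64(93)), (np.float64(0.28), np.int64(102)), (np.float64(0.284), np.int64(58)), (np.float64(0.288), np.int64(56)), (np.float64(0.292), np.int64(95)), (np.float64(0.296), np.int64(82)), (np.float64(0.3), np.int64(108)), (np.float64(0.304), np.int64(112)), (np.float64(0.308), np.int64(93))]
```

View pics/rect2.png

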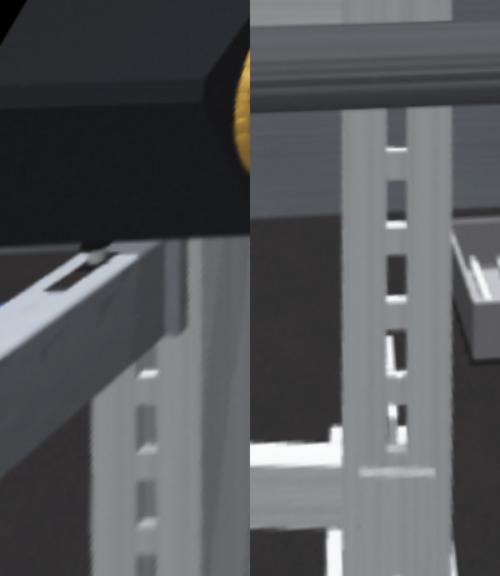

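The post picture shows the left post's slots down the column at rectified x≈396, rows 110–450, centred at 0.2886 m along the face line. The right post's column is 0.300 m away, which fits the frame. Face yaw is 4.9°. Now I grasp the arm.

```bash
python3 - <<'E'
from h import *
q=flip(np.radians(-7.8))
move_ptp([.5426,-.2543,.30],q); move_gripper(.06)
servo_line([.5426,-.2543,.10],rate=.25)
print("contact",servo_line([.5426,-.2543,.006],rate=.08,contact_N=8),current_position(),current_clock())
move_gripper(0.0)
print("gap",current_finger_gap(),current_force())
servo_line([.5426,-.2543,.04],rate=.06)
print(current_force(),current_finger_gap())
servo_line([.5426,-.2543,.32],rate=.25)
d=capture("wrist");cv2.imwrite("pics/w3.png",d["image"]);np.savez("w3.npz",**d)
print(current_position(),current_orientation(),q,current_force(),current_torque(),current_clock())
E
```

```text
contact False [ 0.54305449 -0.25458046  0.00654222] 10.3583
gap 0.02516415169396478 [-0.08748631 -1.16375182  1.12576071]
[ 0.96429871 -0.60284835 -4.37540659] 0.02466592022304603
[ 0.54163697 -0.25371575  0.31807798] [ 7.53562194e-01  6.57374332e-01 -5.07966136e-04 -1.65837691e-03] [0.75356339 0.65737525 0.         0.        ] [-1.28907353  1.20882986 -4.63388477] [ 0.01103596 -0.06357644 -0.0308529 ] 13.0333
```

View pics/w3.png

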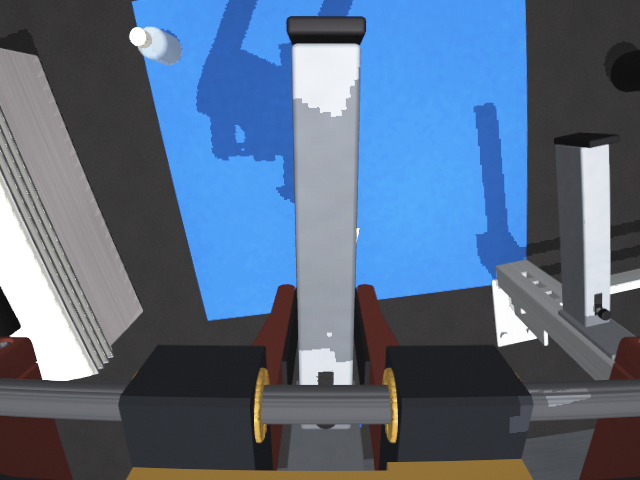

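Held: tube centred between the fingers, cap at (326,30), nothing dragged along. Next: the pose of the arm in the hand.

```bash
python3 - <<'E'
from h import *
d=dict(np.load("w3.npz"));W=cloud(d)
p=np.array([0.54163697,-0.25371575,0.31807798]);R=Ro.from_quat([7.53562194e-01,6.57374332e-01,-5.07966136e-04,-1.65837691e-03]).as_matrix()
T=(W-p)@R   # tool frame coords: x jaw, y heading(flip: +y = heading), z fwd
# bracket frame: along=+Ty (heading), lateral left=?, up=-Tz
print("tool y world",R[:,1],"tool x world",R[:,0])
v,u=np.mgrid[0:480,0:640]
m=(u>285)&(u<372)&(v>45)&(v<345)&(abs(T[...,2]+.033)<.012)
c=[];
for r in range(55,280,3):
    k=m[r]; 
    if k.sum()>20: c.append([T[r][k][:,1].mean(),(T[r][k][:,0].min()+T[r][k][:,0].max())/2,np.median(T[r][k][:,2]),np.ptp(T[r][k][:,0])])
c=np.array(c);print(len(c),c[::12].round(4))
print("lat = %.4f*y+%.4f"%tuple(np.polyfit(c[:,0],c[:,1],1)),"z = %.4f*y+%.4f"%tuple(np.polyfit(c[:,0],c[:,2],1)))
k=(u>300)&(u<350)&(v>10)&(v<50);print("cap rows",[(r,T[r,315:335,1].mean().round(4),T[r,315:335,2].mean().round(4)) for r in range(12,60,4)])
E
```

```text
tool y world [ 0.9907432  -0.13571248 -0.00316723] tool x world [0.13571746 0.99074657 0.00141478]
75 [[-0.1051  0.0003 -0.0366  0.0245]
 [-0.0929  0.0006 -0.0365  0.0246]
 [-0.0802  0.0006 -0.0364  0.0244]
 [-0.0669  0.0008 -0.0365  0.0246]
 [-0.0529  0.0009 -0.0365  0.0244]
 [-0.0382  0.0006 -0.0364  0.0248]
 [-0.0227  0.0006 -0.0364  0.0246]]
lat = 0.0004*y+0.0007 z = 0.0007*y+-0.0364
cap rows [(12, np.float64(-0.2058), np.float64(0.3164)), (16, np.float64(-0.1154), np.float64(-0.0473)), (20, np.float64(-0.1139), np.float64(-0.0484)), (24, np.float64(-0.1127), np.float64(-0.0486)), (28, np.float64(-0.1115), np.float64(-0.0487)), (32, np.float64(-0.1103), np.float64(-0.0484)), (36, np.float64(-0.1093), np.float64(-0.0472)), (40, np.float64(-0.1097), np.float64(-0.0389)), (44, np.float64(-0.1089), np.float64(-0.0361)), (48, np.float64(nan), np.float64(nan)), (52, np.float64(-0.1061), np.float64(-0.0365)), (56, np.float64(-0.1047), np.float64(-0.0369))]
```

```bash
cat >> h.py <<'E'
YAW=np.radians(4.93);HD=np.array([np.cos(YAW),np.sin(YAW),0]);LT=np.array([-np.sin(YAW),np.cos(YAW),0])
FO=np.array([.6779,0,0]);HEEL=.0655;UND=.0036
def tcp(gap,und,t=.288): return FO+LT*t-HD*(HEEL+gap)+np.array([0,0,und+UND])
def state():
    p=current_position();e=p-FO
    yaw=Ro.from_quat(current_orientation()).as_matrix()[:,1]
    return dict(gap=round((-(e@HD)-HEEL)*1e3,2),t=round(e@LT*1e3,2),und=round((p[2]-UND)*1e3,2),yaw=round(np.degrees(np.arctan2(yaw[1],yaw[0])),2),pitch=round(np.degrees(yaw[2]),2),
      F=[round(float(current_force()@a),1) for a in(HD,LT,np.array([0,0,1]))],clk=round(current_clock(),2))
E
python3 - <<'E'
from h import *
q=flip(YAW)
move_ptp(tcp(.04,.32),q);print(state())
servo_line(tcp(.03,.1585),q,rate=.2);sleep(.3);print(state())
d=capture("wrist");np.savez("w4.npz",**d);cv2.imwrite("pics/w4.png",d["image"])
d=capture("side");np.savez("s4.npz",**d)
i=d["image"][130:390,80:320];cv2.imwrite("pics/s4.png",cv2.resize(i,None,fx=2.3,fy=2.3,interpolation=cv2.INTER_CUBIC))
E
```

```text
{'gap': np.float64(39.59), 't': np.float64(286.91), 'und': np.float64(319.96), 'yaw': np.float64(4.85), 'pitch': np.float64(0.01), 'F': [-0.7, -0.3, -4.0], 'clk': 14.96}
{'gap': np.float64(29.5), 't': np.float64(288.2), 'und': np.float64(159.46), 'yaw': np.float64(4.94), 'pitch': np.float64(0.09), 'F': [-0.2, 0.8, -3.8], 'clk': 16.22}
```

View pics/s4.png

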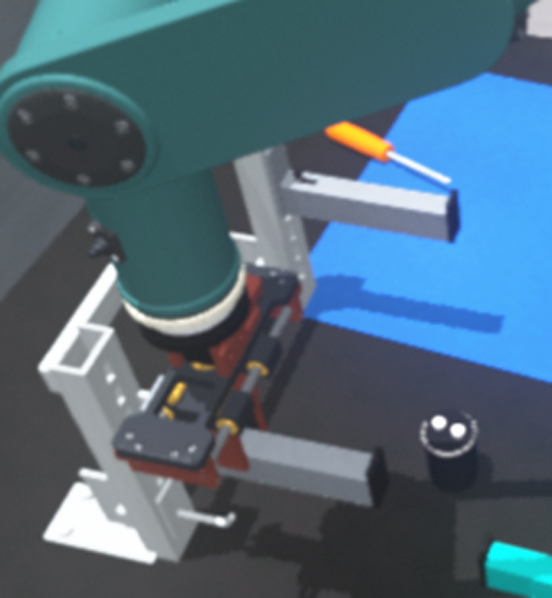

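The side view shows the arm held level in front of the left post, with the path clear (peg hook below at (220,518)). Now a guarded approach.

```bash
python3 - <<'E'
from h import *
servo_line(tcp(.016,.1578),rate=.06);sleep(.2);s=state();print(s)
dz=(158.5-s['und'])/1e3;dt=(288-s['t'])/1e3
c=servo_line(tcp(-.001,.1578+dz,.288+dt),rate=.02,contact_N=5);print(c,state());sleep(.2);print(state())
E
```

```text
{'gap': np.float64(16.29), 't': np.float64(287.98), 'und': np.float64(157.65), 'yaw': np.float64(4.93), 'pitch': np.float64(-0.03), 'F': [0.5, -0.1, -4.3], 'clk': 16.9}
True {'gap': np.float64(7.61), 't': np.float64(287.69), 'und': np.float64(156.94), 'yaw': np.float64(4.93), 'pitch': np.float64(-0.26), 'F': [-0.1, 0.3, -4.8], 'clk': 17.47}
{'gap': np.float64(8.58), 't': np.float64(287.55), 'und': np.float64(156.1), 'yaw': np.float64(4.93), 'pitch': np.float64(-0.34), 'F': [-0.1, -0.1, -2.9], 'clk': 17.67}
```

```bash
python3 - <<'E'
from h import *
def corr(g,und,t,n=2):
    cu,ct=und,t
    for _ in range(n):
        servo_line(tcp(g,cu,ct),flip(YAW),rate=.03);sleep(.15);s=state();cu+=und-s['und']/1e3;ct+=t-s['t']/1e3
    print("at",s,"cmd",cu,ct);return cu,ct
cu,ct=corr(.014,.1585,.288)
for g in np.arange(.009,-.013,-.002):
    servo_line(tcp(g,cu,ct),flip(YAW),rate=.03);s=state();print(round(g,4),s['gap'],s['t'],s['und'],s['pitch'],s['F'],s['clk'])
    if s['F'][0]<-9: break
E
```

```text
at {'gap': np.float64(14.0), 't': np.float64(287.97), 'und': np.float64(158.4), 'yaw': np.float64(4.93), 'pitch': np.float64(-0.0), 'F': [0.5, 0.7, -3.9], 'clk': 18.57} cmd 0.15854999999999997 0.28800999999999993
0.009 8.63 288.01 158.55 0.01 [-0.3, -0.3, -2.9] 18.88
0.007 6.94 288.01 158.48 -0.0 [0.1, 0.1, -4.3] 19.13
0.005 6.69 287.89 158.01 -0.19 [-4.8, 0.5, -3.6] 19.38
0.003 6.51 287.87 157.73 -0.38 [-8.8, -0.2, -0.8] 19.63
0.001 6.35 287.83 157.42 -0.57 [-13.5, 1.1, 1.2] 19.88
```

Contact starts at a gap of 6.8 mm, which fits the catch pin (7 mm) and means the hooks are already in the slots. The nose droops a bit under load, so I compensate for that and press on.

```bash
cat > push.py <<'E'
from h import *
def step(g,u,t,ti,rate=.03):
    servo_line(tcp(g,u,t),flip(YAW,ti),rate=rate);s=state()
    print("g%.1f u%.1f ti%.3f"%(g*1e3,u*1e3,ti),*[float(s[k]) for k in('gap','t','und','pitch')],s['F'],s['clk'],"gapf",round(current_finger_gap()*1e3,1));return s
E
python3 - <<'E'
from push import *
u,ti=.1593,.008
for g in np.arange(.001,-.012,-.001):
    s=step(g,u,.288,ti)
    if s['F'][0]<-22 or abs(s['F'][2])>12 : break
    u=np.clip(u+(.1585-s['und']/1e3)*.5,.157,.162); ti=np.clip(ti-np.radians(s['pitch'])*.5,0,.025)
E
```

```text
g1.0 u159.3 ti0.008 6.33 287.81 157.76 -0.1 [-12.0, 0.4, -2.2] 20.13 gapf 24.8
g0.0 u159.7 ti0.009 6.22 287.78 157.79 -0.16 [-13.7, 0.1, -1.3] 20.38 gapf 24.7
g-1.0 u160.0 ti0.010 5.55 287.75 157.92 -0.12 [-13.8, 0.6, -2.2] 20.63 gapf 24.5
g-2.0 u160.3 ti0.011 4.82 287.68 158.04 -0.1 [-14.3, 1.3, -2.5] 20.88 gapf 24.3
g-3.0 u160.5 ti0.012 4.08 287.71 158.09 -0.08 [-14.6, 0.9, -3.2] 21.13 gapf 24.6
g-4.0 u160.8 ti0.013 3.24 287.71 158.21 -0.06 [-15.7, -0.3, -2.7] 21.38 gapf 25.0
g-5.0 u160.9 ti0.013 2.45 287.71 158.21 -0.05 [-14.6, 0.2, -3.7] 21.63 gapf 24.5
g-6.0 u161.0 ti0.014 1.59 287.65 158.3 -0.05 [-15.5, 1.4, -3.8] 21.88 gapf 24.6
g-7.0 u161.1 ti0.014 0.77 287.69 158.32 -0.04 [-14.9, 1.0, -3.7] 22.13 gapf 24.7
g-8.0 u161.2 ti0.015 0.15 287.66 158.26 -0.06 [-15.8, 0.4, -3.9] 22.38 gapf 24.6
g-9.0 u161.4 ti0.015 0.04 287.68 158.11 -0.13 [-17.9, 1.6, -4.0] 22.63 gapf 24.7
g-10.0 u161.5 ti0.016 -0.03 287.67 157.97 -0.16 [-20.3, 1.0, -3.2] 22.88 gapf 24.6
g-11.0 u161.8 ti0.018 -0.13 287.68 157.88 -0.18 [-21.7, 1.1, -4.0] 23.13 gapf 24.7
```

```bash
python3 - <<'E'
from push import *
u,ti,g=.161,.018,-.010
for i in range(26):
    s=step(g,u,.288,ti)
    F=np.array(s['F']);
    if F[2]>10 or np.linalg.norm(F)>27: break
    u-=.0008; ti=np.clip(ti-np.radians(s['pitch'])*.4,-.02,.03)
    if F[0]<-21: g+=.0005
    if F[0]>-18.5: g-=.0005
E
```

```text
g-10.0 u161.0 ti0.018 -0.25 287.69 157.64 -0.03 [-19.5, 0.9, -2.8] 23.38 gapf 24.8
g-10.0 u160.2 ti0.018 -0.38 287.74 157.35 0.01 [-20.8, 0.8, -0.4] 23.63 gapf 24.6
g-10.0 u159.4 ti0.018 -0.39 287.79 156.88 0.01 [-21.4, 0.7, 1.2] 23.88 gapf 24.6
g-9.5 u158.6 ti0.018 -0.39 287.72 156.34 0.07 [-20.9, 0.4, 2.7] 24.13 gapf 25.0
g-9.5 u157.8 ti0.018 -0.35 287.7 155.51 0.04 [-19.4, 0.4, 1.5] 24.38 gapf 24.7
g-9.5 u157.0 ti0.017 -0.37 287.7 154.71 0.02 [-19.8, -0.1, 2.1] 24.63 gapf 24.7
g-9.5 u156.2 ti0.017 -0.38 287.67 153.81 0.01 [-19.7, -0.0, 0.7] 24.88 gapf 24.6
g-9.5 u155.4 ti0.017 -0.37 287.6 152.78 0.0 [-19.0, 1.2, -0.0] 25.13 gapf 25.2
g-9.5 u154.6 ti0.017 -0.35 287.65 152.03 0.0 [-17.3, 0.4, -2.6] 25.38 gapf 24.7
g-10.0 u153.8 ti0.017 -0.34 287.62 151.05 -0.06 [-21.4, 0.5, 0.3] 25.63 gapf 25.0
g-9.5 u153.0 ti0.018 -0.39 287.64 150.56 0.03 [-20.6, 0.1, 0.3] 25.88 gapf 24.8
g-9.5 u152.2 ti0.017 -0.38 287.65 149.86 0.02 [-19.8, 0.1, 2.0] 26.13 gapf 24.9
g-9.5 u151.4 ti0.017 -0.37 287.61 149.37 0.02 [-21.5, -0.2, 2.7] 26.38 gapf 24.8
g-9.0 u150.6 ti0.017 -0.35 287.59 149.18 0.08 [-21.1, -0.8, 6.4] 26.63 gapf 24.5
g-8.5 u149.8 ti0.016 -0.52 287.65 148.85 0.13 [-19.6, -0.3, 7.7] 26.88 gapf 24.8
g-8.5 u149.0 ti0.016 -1.19 287.67 148.4 0.15 [-18.7, -0.6, 7.5] 27.13 gapf 24.8
g-8.5 u148.2 ti0.015 -1.72 287.72 148.0 0.15 [-19.0, 0.2, 9.5] 27.38 gapf 24.8
g-8.5 u147.4 ti0.013 -2.17 287.71 147.73 0.15 [-18.6, -1.6, 11.1] 27.63 gapf 24.7
```

Home stop felt: und ≈149.2 and Fz rising, with the pads beginning to slip slightly. Easing off the pressure will show whether the catch spring still pushes.

```bash
python3 - <<'E'
from push import *
u,ti=.1474,.013
for g in np.arange(-.0075,.0005,.001):
    s=step(g,u,.288,ti)
    u+=.0002; ti=max(ti-.0015,0)
E
```

```text
g-7.5 u147.4 ti0.013 -2.18 287.73 147.73 0.23 [-16.2, -1.0, 8.9] 27.88 gapf 24.6
g-6.5 u147.6 ti0.011 -2.19 287.72 147.82 0.24 [-14.0, -0.8, 6.7] 28.13 gapf 24.6
g-5.5 u147.8 ti0.010 -2.18 287.71 147.88 0.25 [-11.1, 0.0, 3.9] 28.38 gapf 25.1
g-4.5 u148.0 ti0.009 -2.22 287.75 148.04 0.26 [-7.3, -1.1, 1.9] 28.63 gapf 24.4
g-3.5 u148.2 ti0.007 -2.26 287.78 148.17 0.28 [-5.7, -0.5, -0.6] 28.88 gapf 25.0
g-2.5 u148.4 ti0.006 -2.23 287.89 148.28 0.28 [-3.9, -0.3, -2.3] 29.13 gapf 24.6
g-1.5 u148.6 ti0.004 -2.16 288.07 148.69 0.3 [-0.2, -0.8, -4.5] 29.38 gapf 24.6
g-0.5 u148.8 ti0.003 -1.83 288.15 149.28 0.29 [2.6, -0.1, -2.7] 29.63 gapf 24.5
```

```bash
python3 - <<'E'
from push import *
for g,u in((-.004,.148),(-.006,.147),(-.007,.1462),(-.007,.1455),(-.007,.1448)):
    s=step(g,u,.2878,.006)
    if s['F'][2]>9: break
for g,u in((-.0045,.147),(-.0025,.148)): s=step(g,u,.2878,.004)
move_gripper(.05);s=step(-.002,.149,.2878,.0)
p=current_position();servo_line(p+[0,0,.03],rate=.05);print(state())
servo_line(p-HD*.03+[0,0,.19],rate=.2)
move_ptp([.40,.0,.42],flip(0.));sleep(.3);print(state())
for c in("side","scene"):
    d=capture(c);np.savez(f"{c}5.npz",**d)
    print(c,[(np.round(r["xy"]).tolist(),round(r["conf"],2)) for r in spot_in(c,"bracket_heel")])
    i=d["image"][150:390,80:330] if c=="side" else d["image"][180:420,210:460]
    cv2.imwrite(f"pics/{c}5.png",cv2.resize(i,None,fx=2.4,fy=2.4,interpolation=cv2.INTER_CUBIC))
a=cv2.imread("pics/side5.png");b=cv2.imread("pics/scene5.png");cv2.imwrite("pics/end5.png",cv2.resize(np.hstack([a[:576,:600],b[:576,:600]]),(800,384)))
E
```

```text
g-4.0 u148.0 ti0.006 -2.08 287.98 148.0 0.14 [-5.5, 0.2, 0.7] 29.9 gapf 24.9
g-6.0 u147.0 ti0.006 -2.37 288.04 147.58 -0.02 [-10.2, -0.8, 8.3] 30.15 gapf 24.7
g-7.0 u146.2 ti0.006 -2.71 288.07 147.39 -0.06 [-13.0, -1.0, 11.6] 30.4 gapf 24.7
g-4.5 u147.0 ti0.004 -2.75 288.03 147.62 0.07 [-7.0, -0.1, 4.8] 30.65 gapf 24.9
g-2.5 u148.0 ti0.004 -2.76 287.96 148.23 0.26 [-1.9, 0.4, -0.0] 30.9 gapf 24.3
g-2.0 u149.0 ti0.000 -2.15 287.84 149.11 0.01 [-1.0, -0.1, -0.4] 31.74 gapf 49.9
{'gap': np.float64(-2.03), 't': np.float64(287.82), 'und': np.float64(179.09), 'yaw': np.float64(4.93), 'pitch': np.float64(-0.0), 'F': [0.6, 0.1, 0.7], 'clk': 32.49}
{'gap': np.float64(211.01), 't': np.float64(24.24), 'und': np.float64(416.07), 'yaw': np.float64(0.06), 'pitch': np.float64(-0.04), 'F': [0.8, -0.3, -0.9], 'clk': 35.01}
side [([179.0, 329.0], 0.97), ([441.0, 231.0], 0.72)]
scene [([307.0, 175.0], 0.87), ([466.0, 281.0], 0.78), ([440.0, 341.0], 0.6)]
```

View pics/end5.png

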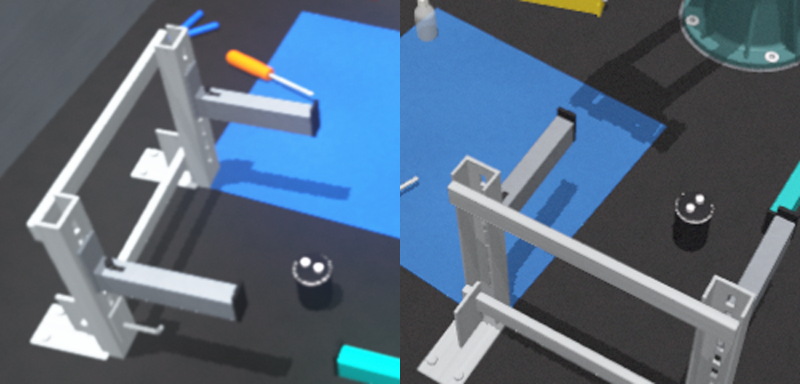

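The arm hangs on the left post, alongside its mate, and the can, peg, screwdriver and bottle are in place. Last check: compare the height and slope of the two arms from depth.

```bash
python3 - <<'E'
from h import *
for c in("side","scene"):
    W=cloud(dict(np.load(f"{c}5.npz")));P=W.reshape(-1,3);P=P[np.isfinite(P).all(1)]
    o=-(P-FO)@HD;t=(P-FO)@LT
    for n,tc in(("new",.288),("mate",-.012)):
        k=(abs(t-tc)<.010)&(o>.05)&(o<.165)&(P[:,2]>.183)&(P[:,2]<.198)
        f=np.polyfit(o[k],P[k,2],1)
        e=(abs(t-tc)<.010)&(o>.12)&(o<.22)&(P[:,2]>.16)&(P[:,2]<.21)
        print(c,n,k.sum(),"top z at 0.11: %.4f slope %.4f"%(np.polyval(f,.11),f[0]),"outer end",np.percentile(o[e],99).round(4),"t",np.median(t[k]).round(4))
E
```

```text
side new 577 top z at 0.11: 0.1884 slope -0.0191 outer end 0.181 t 0.288
side mate 341 top z at 0.11: 0.1905 slope -0.0014 outer end 0.1805 t -0.0118
scene new 528 top z at 0.11: 0.1883 slope -0.0199 outer end 0.181 t 0.2881
scene mate 464 top z at 0.11: 0.1899 slope -0.0056 outer end 0.1798 t -0.0119
```

```bash
python3 -c "
from bench import *
print(current_clock(),current_force());close_job()"
```

```text
35.2083 [-0.50865789 -0.12492916  0.84877016]
the job is handed in; nothing more can be done
```

The loose grey arm now hangs on the riser's left post, next to the one already fitted, and I have handed the job in at about 35 s. I pressed the plate onto the post with about 20 N and then slid the arm down. The highest force I read on the way was about 23 N. I let go and backed away.

**Checks that agreed**
- **Hooks:** the first resistance came with the plate about 7 mm off the post, which is the catch pin. The hooks then went in until the plate touched the post.
- **Home:** a firm stop came at about the expected height, and after that the pads slipped 1–2 mm along the tube.
- **Catch:** when I eased the pressure to zero the plate stayed on the post, so the catch spring was no longer pushing. I inferred the snap from that and from the height; no picture shows the pin.
- **Position:** in both camera depth images the heel is level with the fitted arm's to within about 0.3 mm, 300 mm beside it, and both arms reach out the same distance.
- **Surroundings:** in the last picture the capacitor, screwdriver, bottle and peg hook look unmoved.

**Check that disagreed**
- The new arm slopes down about 1.1° towards its free end, while the fitted one slopes only 0.1–0.3°. Its top is about 2 mm lower at mid-length. I put this down to the 1–2 mm play of the hooks in the slots and left it.

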